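# Prise open the biscuit bin with the palette knife

### The arm

A 6-joint arm with a two-finger parallel gripper is mounted at the origin on the work surface. World frame = base frame: x ahead of the robot, y to its left, z up, the work surface at z = 0. Lengths are in mm, angles in rad, forces in N, time in s.
With the tool pointing down it reaches from about 275 to 725 mm from the base axis. Payload 5.6 kg.
Tool frame: the origin (TCP) lies at the very end of the fingers, on their centre line; the grasp point (between the pads) lies 19 mm behind it; z points along the fingers, y is the line along which they close (so a half turn about z gives the same grasp; the last joint's range is limited). The gripper opens to 85 mm and grips with 20 to 120 N. Pads are 22 mm wide; open, the fingers measure 114 mm over their backs; the gripper's body (76 mm by 85 mm) begins 54 mm behind the grasp point. The pads swing forward as they close: fully open they stand 13 mm farther back than shut.
Start: joints at [-0.906, 0.255, 0.108, 0, -1.424, -0.285], TCP at [203.923, -510.792, 231.283] pointing down, gripper open.
Joint ranges: [-2.95, 2.95], [-1.21, 1.97], [-1.09, 1.5], [-2.87, 1.71], [-2.94, -0.07], [-3.05, 3.05]. Speed limits (rad/s): [2.57, 2.57, 3.14, 3.14, 3.14, 3.14].

### API

Orientations are given as a rotation vector (axis times angle).
In Python, from workcell import get_state, snapshot, ticket gives the robot as it stands.
- The arm moves only by the tool arm_command, never from a script. Its argument "series" is a list of rows, each an object of numbers: "x", "y", "z": the shift along the tool's x, y, z in cm; "twist": the turn about the tool's z in rad. In form: [{"x": .., "y": .., "z": .., "twist": ..}, ...]. A call has 1 to 12 rows; each row shifts and turns the commanded pose from where the row before left it, along the tool's axes as they then stand; what a row does not reach is not made up. A row lasts 1/10 s, in which the tool goes at most 50 mm and 8.59 degrees, less where a joint would pass 70% of its speed; a pose out of reach is approached as far as the arm can. A call with a gripper value outside its range is refused whole. "hand" is the closure in counts, from 0 (fully open) to 255 (shut), set as the call begins (left out, the last holds). The fingers move at their own pace and stop on an object; "grip_force" is the grip in N (left out, the last holds). Time passes only in rows, so rows that do not move let the fingers close. It gives the time, the measured TCP pose, the force, the opening and the grip force at its end, in the units of the state.
- get_state(): the state, without advancing time (a new reading comes with each control period).
- snapshot(name): name is "scene" or "top"; returns a dict with "color" (480x640x3 uint8, red, green, blue), "fovy" (degrees; the focal length in pixels is half the picture's height over the tangent of half this angle, whatever the lens; pixels are square), "cx", "cy" (the principal point, pixels), "rvec" (rotation vector, rad) and "tvec" (3), from world to camera coordinates, as OpenCV has them. Camera axes: x right, y down, z forward; pixel columns grow to the right and rows downward; lengths in mm; the calibration is good to about 2 mm. A picture is of the moment at which its call begins. There is no depth.
- ticket.close_job(): hands the job in; it is judged then, once.
The state is a dict: "t": time; "joint_positions": joint angles; "qd": joint speeds; "joint_efforts": joint torques, N m; "tcp_pos": TCP position; "tool_rot": TCP orientation; "wrist_force": force on the tool from outside, world axes, zero at the start; "moment": the same for the moment, N m; "opening": opening from 0.0 (shut) to 1.0 (fully open); "grip_force": force on a finger pad.
Only numpy, scipy, OpenCV 4.12 (cv2) and the standard library are available. Lean on these libraries where they do the work, as an engineer would, in place of code of your own. Each camera call takes 0.05 s, during which the arm holds its last target. There are 200 camera calls.

### The job

The biscuit bin's sloping lid has lost its knob: take the palette knife by its handle, slide the blade, sloping up in line with the shut lid, at least 2 cm into the slot under the lid's low front edge, and lever the lid up with the blade until it stands open by more than 60 degrees. Then lay the knife flat back on the wooden board, without dropping it from a height, and let go, leaving the lid open. Touch the bin and lid only with the knife, and leave the jar, can and mug standing where they are.

Things in the scene. Friction and masses are not known exactly. Their poses are not given: they have to be found in the camera images.
- bin: White slope-topped biscuit bin, fixed, 147 deep (x), 180 wide (y), 235 high at the back; origin: centre of its underside; its low front faces -x (outer face at x -72). Its oak lid, 150 long, 180 wide, 8 thick, slopes up 25 degrees from its front edge (x -71, z 172) to the hinge at the back.
- bin_slot (a point): Centre of the slot's mouth, under the middle of the lid's front edge; axes as the bin's. The slot, 60 wide, 7 high, runs inward up the lid's 25 degree slope, between the lid's flat underside and a parallel black ledge that reaches from 8 before the lid's edge to 22 behind it (then the bin is hollow). The blade goes in far only when it too slopes up about 25 degrees.
- bin_hinge (a point): Middle of the lid's hinge axis, which runs along the bin's y axis; the flat underside of the lid lies in the plane through this axis.
- lid (a joint): Opening angle of the lid in rad: 0 shut (sloping down to the front by 25 degrees), 0.44 level, stop at 1.3. The hinge is stiff: the lid stays where it is left. 2 to 3 N near its front edge turns it.
- knife: Palette knife lying along its x axis, 180 long, 0.12 kg. Red handle from x -55 to 45, 20 wide (y), 22 high (z 0 to 22); steel blade from x 45 to 125, 28 wide, 2.5 thick, round-ended, at mid-height of the handle (z 11). Origin: on the handle's underside, 55 from the butt; centre of mass about 5 ahead of it. x points to the tip, z up.
- knife_tip (a point): Tip of the blade, at (125, 0, 11) in the knife's frame.
- board: Wooden board fixed on the counter, 240 (x) by 120 (y) by 18 high; origin: centre of its underside. The knife starts on it, along its length, and goes back anywhere near the middle of it, pointing either way along it or a little askew.
- jar: Amber jar with a red cap, 68 across, 120 high; origin: centre of its underside. To be left alone.
- can: Blue can, 66 across, 105 high; origin: centre of its underside. To be left alone.
- mug: White mug, 72 across, 85 high, handle to its +y; origin: centre of its underside. To be left alone.
Things that resemble listed ones, but are neither listed nor needed, are in the scene too. There is more than one size of the knife; the job needs the smaller.

How it is judged:
By the outcome, as a careful person would: the job done as asked, in the order asked, and still so for the second after the job is handed in, with the robot touching nothing.
It also fails if it takes over 64 s, if anything falls off the work surface, if the arm or the gripper's body presses on something with over 40 N, if the wrist force passes 120 N, or if a joint passes its speed limit or range.

## Working session

There is one attempt and no reset: what is moved stays moved. The work goes in short steps, Python scripts to look and compute and a tool call to move; the robot and the scene stay as the last step left them, time stands still between calls to the robot, and variables do not carry over. Pictures are saved under pics/ and viewed, at most 10 in all, crops included, and the job is handed in when it is done.

Besides the shell and the picture viewer there is one more tool, called after "Emit:" as name([rows], argument=value, ...), one row to a line, values as JSON. arm_command: Moves the arm, as the interface text tells. Its arguments: {"type":"object","properties":{"series":{"type":"array"},"hand":{"type":"number"},"grip_force":{"type":"number"}},"required":["series"]}

```bash
ls; mkdir -p pics; cat > h.py <<'E'
import numpy as np, cv2
from workcell import get_state, snapshot, ticket
from scipy.spatial.transform import Rotation as R
def K(s):
    f=240/np.tan(np.radians(s["fovy"])/2); return np.array([[f,0,s["cx"]],[0,f,s["cy"]],[0,0,1]])
def ray(s,u,v):
    Rm=R.from_rotvec(s["rvec"]).as_matrix(); c=-Rm.T@np.array(s["tvec"])
    return c,Rm.T@np.linalg.inv(K(s))@np.array([u,v,1.])
def onz(s,u,v,z):
    c,d=ray(s,u,v); return c+d*(z-c[2])/d[2]
def tri(s1,p1,s2,p2):
    c1,d1=ray(s1,*p1); c2,d2=ray(s2,*p2)
    a=np.linalg.lstsq(np.c_[d1,-d2],c2-c1,rcond=None)[0]
    return (c1+a[0]*d1+c2+a[1]*d2)/2, np.linalg.norm(c1+a[0]*d1-c2-a[1]*d2)
def proj(s,P):
    return cv2.projectPoints(np.array(P,float).reshape(-1,3),np.array(s["rvec"],float),np.array(s["tvec"],float),K(s),None)[0][:,0]
def save(s,n): cv2.imwrite(f"pics/{n}.png",s["color"][:,:,::-1])
E
python3 - <<'E'
from h import *
import pickle
d={}
for n in("scene","top"):
    s=snapshot(n);d[n]=s;save(s,n);print({k:np.round(v,3) for k,v in s.items() if k!="color"}, ray(s,320,240)[0])
pickle.dump(d,open("s0.pkl","wb"))
print(get_state())
E
```

```text
pics
{'fovy': np.float64(53.701), 'cx': np.float64(319.496), 'cy': np.float64(246.021), 'rvec': array([ 1.201,  2.137, -1.094]), 'tvec': array([ 281.447, -149.32 , 1562.256])} [1309.33211704  457.93337129  786.19234406]
{'fovy': np.float64(48.033), 'cx': np.float64(314.929), 'cy': np.float64(243.932), 'rvec': array([ 2.178, -2.206,  0.062]), 'tvec': array([  12.42 ,  538.602, 1590.361])} [ 446.26538407    5.2721163  1618.73805452]
{'t': 0.1, 'joint_positions': array([-9.06406348e-01,  2.55669334e-01,  1.07115664e-01, -4.14981284e-04,
       -1.42391352e+00, -2.84581787e-01]), 'qd': array([ 0.00024763, -0.00216039,  0.00404256,  0.0009586 ,  0.00077741,
       -0.00020568]), 'joint_efforts': array([-2.90010270e-03, -3.87601769e+01,  2.38475096e+01,  5.37789747e+00,
       -3.76337717e-03, -2.82761027e-05]), 'tcp_pos': array([ 203.77516005, -510.36788185,  230.48985942]), 'tool_rot': array([ 5.92852254e-01, -3.08474010e+00, -2.62887890e-03]), 'wrist_force': array([ 0.92463745, -0.05493674, -0.53022507]), 'moment': array([-0.01871854,  0.03079561, -0.01220853]), 'grip_force': 0.0, 'opening': 1.0012294349604967}
```

View pics/scene.png

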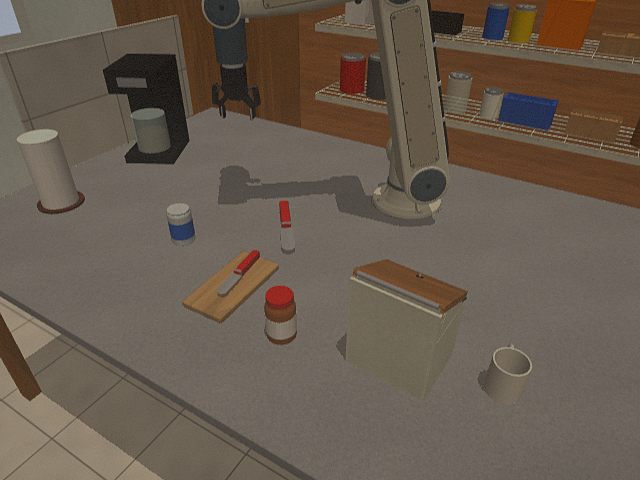

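View pics/top.png

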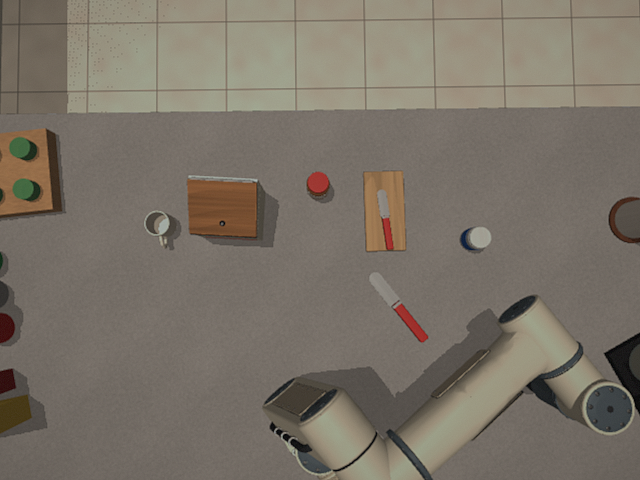

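The scene picture shows the bin at (405,320), with its tall back towards the camera, the board at (230,285), jar at (280,315), can at (180,225) and mug at (508,375). In the top view, the bin lid is at (222,208) with its knob hole at (222,223), so its low front faces the robot.

There are two candidate knives in the top view: (387,220) on the board and (398,307) on the counter. The first is shorter and lies on the board, so it fits the description. I'll measure both and confirm with a crop.

```bash
python3 - <<'E'
from h import *
import pickle
d=pickle.load(open("s0.pkl","rb")); s=d["top"]
hsv=cv2.cvtColor(s["color"],cv2.COLOR_RGB2HSV); H,S,V=cv2.split(hsv)
red=(((H<6)|(H>172))&(S>150)&(V>90)).astype(np.uint8)
n,l,st,c=cv2.connectedComponentsWithStats(red)
for i in range(1,n):
    if st[i,4]>60: 
        r=cv2.minAreaRect(np.argwhere(l==i)[:,::-1].astype(np.float32)); print("red",st[i],np.round(c[i],1),r)
        if 360<c[i][0]<440:
            z=40 if c[i][1]<255 else 22
            b=cv2.boxPoints(r); print(np.round([onz(s,*p,z) for p in b],1), onz(s,*c[i],z))
br=((H>3)&(H<22)&(S>90)).astype(np.uint8); br=cv2.morphologyEx(br,cv2.MORPH_OPEN,np.ones((3,3)))
for name,(x0,y0,x1,y1) in dict(lid=(180,165,270,250),board=(355,160,415,260)).items():
    m=np.zeros_like(br); m[y0:y1,x0:x1]=br[y0:y1,x0:x1]
    cs=max(cv2.findContours(m,cv2.RETR_EXTERNAL,cv2.CHAIN_APPROX_NONE)[0],key=cv2.contourArea)
    h=cv2.convexHull(cs); q=cv2.approxPolyDP(h,5,True)[:,0]; print(name,cv2.contourArea(cs),q.tolist())
    for p in q: print(np.round(onz(s,*p,18),1), np.round(onz(s,*p,179),1), np.round(onz(s,*p,242),1))
# blade: bright grey on the board
bl=((S<60)&(V>110)).astype(np.uint8); p=np.argwhere(bl[180:225,370:400])+[180,370]
print("blade",p.min(0),p.max(0)); 
t=p[p[:,0]==p[:,0].min()].mean(0); print("tip",onz(s,t[1],t[0],30))
a=cv2.resize(s["color"][160:350,340:450],None,fx=3,fy=3,interpolation=2); b=cv2.resize(s["color"][160:255,175:275],None,fx=4,fy=4,interpolation=2)
o=np.zeros((570,740,3),np.uint8); o[:,:330]=a; o[:380,335:735]=b
cv2.imwrite("pics/crop.png",o[:,:,::-1])
E
```

```text
red [308 172  21  21 348] [317.8 182.2] ((318.0, 182.0), (20.0, 20.0), 90.0)
red [382 218  11  32 210] [387.4 233.3] ((387.4511413574219, 233.50733947753906), (31.10205078125, 6.774214267730713), 81.46923065185547)
[[ 609.4 -192.1   40. ]
 [ 612.1 -211.9   40. ]
 [ 521.3 -223.6   40. ]
 [ 518.6 -203.9   40. ]] [ 565.95001682 -207.73096032   40.        ]
red [394 304  34  38 394] [411.  322.9] ((411.0487976074219, 323.0610046386719), (43.2601318359375, 9.058077812194824), 51.34019088745117)
[[ 343.2 -225.1   22. ]
 [ 359.6 -246.3   22. ]
 [ 259.8 -323.5   22. ]
 [ 243.6 -302.4   22. ]] [ 302.01763852 -274.13734495   22.        ]
lid 3623.0 [[187, 179], [256, 183], [256, 236], [190, 233]]
[738.4 386.7  18. ] [709.  348.4 179. ] [697.5 333.3 242. ]
[723.7 179.9  18. ] [695.8 162.3 179. ] [684.9 155.5 242. ]
[564.5 180.9  18. ] [552.6 163.2 179. ] [547.9 156.3 242. ]
[575.9 377.6  18. ] [562.9 340.1 179. ] [557.8 325.5 242. ]
board 2485.0 [[402, 171], [405, 249], [367, 251], [364, 172]]
[ 754.4 -258.3   18. ] [ 723.4 -231.8  179. ] [ 711.3 -221.4  242. ]
[ 520.1 -262.1   18. ] [ 512.7 -235.2  179. ] [ 509.8 -224.7  242. ]
[ 515.6 -149.    18. ] [ 508.6 -133.5  179. ] [ 505.9 -127.4  242. ]
[ 752.8 -144.3   18. ] [ 722.  -129.2  179. ] [ 709.9 -123.3  242. ]
blade [190 377] [217 388]
tip [ 695.89988541 -192.68839549   30.        ]
```

View pics/crop.png

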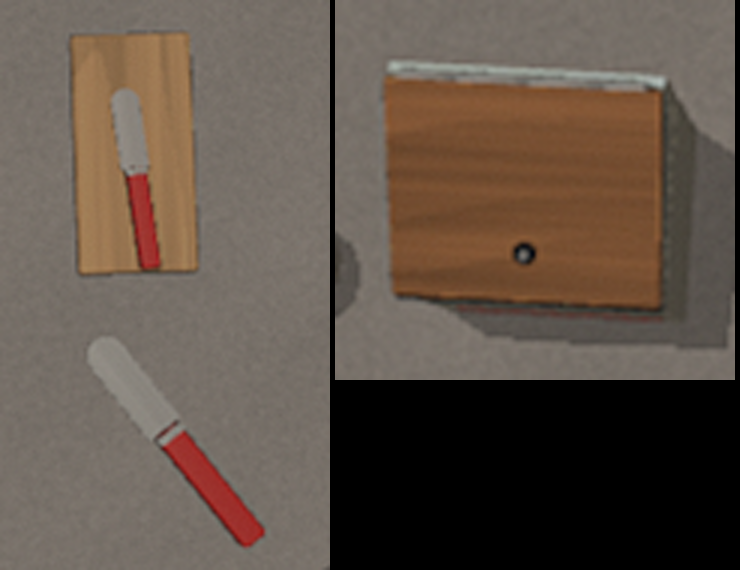

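In the crop the knife on the board (handle at (387,233), tip at (382,190)) is about 180 mm long, while the one on the counter is about 265 mm, so the board knife is the one to take. The dark slot strip below the lid in the picture confirms that the front faces the robot.

```bash
cat >> h.py <<'E'
def go(P,yaw_deg):
    """total twist (rad) then shift (cm, in the turned tool frame) to TCP P with knife axis (=-tool x) at yaw"""
    g=get_state(); M=R.from_rotvec(g["tool_rot"]).as_matrix()
    now=np.degrees(np.arctan2(-M[1,0],-M[0,0])); tw=-np.radians((yaw_deg-now+180)%360-180)
    M2=M@R.from_rotvec([0,0,tw]).as_matrix()
    print("yaw",round(now,2),"twist",round(tw,3),"shift cm",np.round(M2.T@(np.array(P)-g["tcp_pos"])/10,2),"tcp",np.round(g["tcp_pos"],1),"t",g["t"])
E
python3 -c "
from h import *
go([591,-204.5,120],7); go([591,-204.5,21],7)"
```

```text
yaw 21.76 twist 0.258 shift cm [-42.17  25.62  11.07] tcp [ 203.8 -510.4  230.5] t 0.1
yaw 21.76 twist 0.258 shift cm [-42.17  25.61  20.97] tcp [ 203.8 -510.4  230.5] t 0.1
```

Emit:
arm_command([
  {"twist":0.086},
  {"twist":0.086},
  {"twist":0.086},
  {"x":-3,"y":1.8},
  {"x":-3,"y":1.8},
  {"x":-3,"y":1.8},
  {"x":-3,"y":1.8},
  {"x":-3,"y":1.8},
  {"x":-3,"y":1.8},
  {"x":-3,"y":1.8},
  {"x":-3,"y":1.8},
  {"x":-3,"y":1.8},
], hand=110, grip_force=40)

```text
invalid input at $.series[0]: expected keys x, y, z, twist
```

Emit:
arm_command([
  {"x":-3,"y":1.9,"z":1},
  {"x":-3,"y":1.9,"z":2},
  {"x":-3,"y":1.9,"z":2},
  {"x":-3,"y":1.9,"z":2},
  {"x":-3,"y":1.8,"z":2},
  {"z":2},
  {},
  {},
])

```text
invalid input at $.series[0]: expected keys x, y, z, twist
```

```bash
python3 - <<'E'
from h import *
go([591,-204.5,21],7)
s=snapshot("scene"); g=get_state(); print(g["opening"])
p=proj(s,[[591,-204.5,30]])[0].astype(int); print(p)
a=s["color"][p[1]-75:p[1]+75,p[0]-100:p[0]+100]; cv2.imwrite("pics/g1.png",cv2.resize(a,None,fx=4,fy=4,interpolation=2)[:,:,::-1])
E
```

```text
yaw 21.76 twist 0.258 shift cm [-42.17  25.61  20.97] tcp [ 203.8 -510.4  230.5] t 0.1
0.9972737467276171
[241 268]
```

View pics/g1.png

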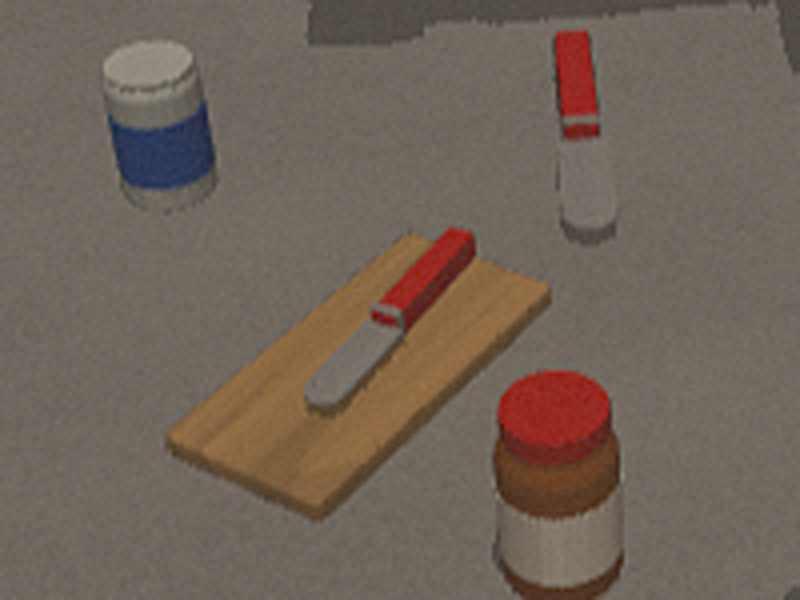

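The crop shows the small knife on the board with its handle front at (388,315), the larger knife behind at (580,130), and nothing has moved. Each row needs all four keys, so I'll resend the moves.

Emit:
arm_command([
  {"x":0,"y":0,"z":0,"twist":0.086},
  {"x":0,"y":0,"z":0,"twist":0.086},
  {"x":0,"y":0,"z":0,"twist":0.086},
  {"x":-3,"y":1.8,"z":0,"twist":0},
  {"x":-3,"y":1.8,"z":0,"twist":0},
  {"x":-3,"y":1.8,"z":0,"twist":0},
  {"x":-3,"y":1.8,"z":0,"twist":0},
  {"x":-3,"y":1.8,"z":0,"twist":0},
  {"x":-3,"y":1.8,"z":0,"twist":0},
  {"x":-3,"y":1.8,"z":0,"twist":0},
  {"x":-3,"y":1.8,"z":0,"twist":0},
  {"x":-3,"y":1.8,"z":0,"twist":0},
], hand=110, grip_force=40)

```text
t: 1.35
tcp_pos: [453.1, -316.0, 231.0]
tool_rot: [0.191, -3.135, -0.001]
wrist_force: [0.2, 0.1, 0.3]
opening: 0.571
grip_force: 0.0
```

Emit:
arm_command([
  {"x":-3,"y":1.9,"z":1,"twist":0},
  {"x":-3,"y":1.9,"z":2,"twist":0},
  {"x":-3,"y":1.9,"z":2,"twist":0},
  {"x":-3,"y":1.9,"z":2,"twist":0},
  {"x":-2.5,"y":1.8,"z":2,"twist":0},
  {"x":0,"y":0,"z":2,"twist":0},
  {"x":0,"y":0,"z":0,"twist":0},
  {"x":0,"y":0,"z":0,"twist":0},
])

```text
t: 2.15
tcp_pos: [584.4, -206.6, 121.4]
tool_rot: [0.191, -3.135, 0.001]
wrist_force: [-0.2, -0.4, 1.1]
opening: 0.565
grip_force: 0.0
```

```bash
python3 - <<'E'
from h import *
go([586,-205,21],7)
s=snapshot("scene"); g=get_state(); print(g["opening"])
p=proj(s,[[591,-204.5,30]])[0].astype(int)
a=s["color"][p[1]-75:p[1]+75,p[0]-100:p[0]+100]; cv2.imwrite("pics/g2.png",cv2.resize(a,None,fx=4,fy=4,interpolation=2)[:,:,::-1])
E
```

```text
yaw 6.98 twist -0.0 shift cm [-0.19  0.14 10.04] tcp [ 584.4 -206.6  121.4] t 2.15
0.5715088562450019
```

View pics/g2.png

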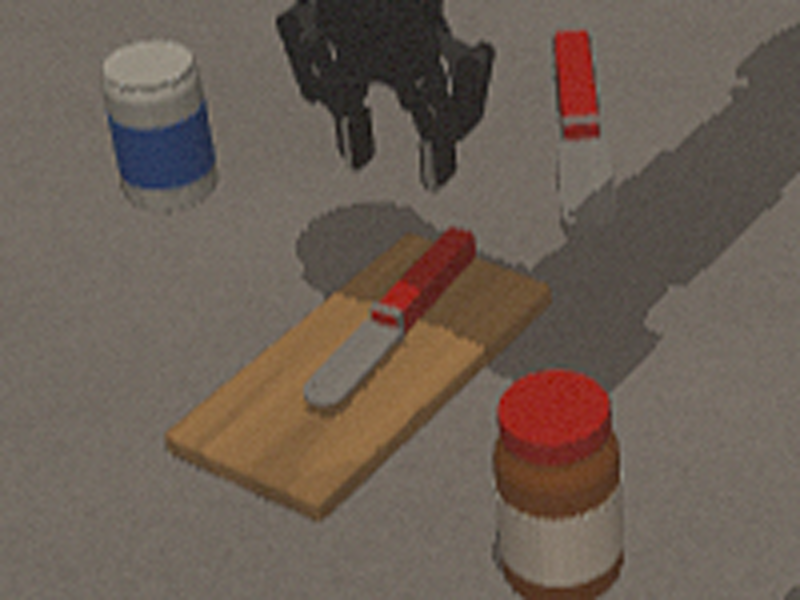

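The picture shows the open fingers at (355,165) and (435,185), centred over the handle. I'll descend and close.

Emit:
arm_command([
  {"x":-0.2,"y":0.15,"z":2,"twist":0},
  {"x":0,"y":0,"z":2,"twist":0},
  {"x":0,"y":0,"z":2,"twist":0},
  {"x":0,"y":0,"z":2,"twist":0},
  {"x":0,"y":0,"z":1,"twist":0},
  {"x":0,"y":0,"z":0.8,"twist":0},
  {"x":0,"y":0,"z":0,"twist":0},
  {"x":0,"y":0,"z":0,"twist":0},
])

```text
t: 3.0
tcp_pos: [587.2, -204.9, 24.4]
tool_rot: [-0.191, 3.134, -0.001]
wrist_force: [0.4, -0.6, -0.5]
opening: 0.567
grip_force: 0.0
```

Emit:
arm_command([
  {"x":0,"y":0,"z":0,"twist":0},
  {"x":0,"y":0,"z":0,"twist":0},
  {"x":0,"y":0,"z":0,"twist":0},
  {"x":0,"y":0,"z":0,"twist":0},
  {"x":0,"y":0,"z":0,"twist":0},
  {"x":0,"y":0,"z":0,"twist":0},
], hand=255, grip_force=40)

```text
t: 3.6
tcp_pos: [587.3, -204.8, 24.4]
tool_rot: [-0.192, 3.134, -0.001]
wrist_force: [-1.0, 0.2, 6.5]
opening: 0.226
grip_force: 40.3
```

Emit:
arm_command([
  {"x":0,"y":0,"z":0,"twist":0},
  {"x":0,"y":0,"z":0,"twist":0},
  {"x":0,"y":0,"z":0.35,"twist":0},
  {"x":0,"y":0,"z":0,"twist":0},
], hand=160)

```text
t: 4.0
tcp_pos: [585.9, -204.4, 18.8]
tool_rot: [0.191, -3.134, -0.001]
wrist_force: [0.2, -1.1, 0.1]
opening: 0.37
grip_force: 0.0
```

Emit:
arm_command([
  {"x":0,"y":0,"z":0,"twist":0},
  {"x":0,"y":0,"z":0,"twist":0},
  {"x":0,"y":0,"z":0,"twist":0},
  {"x":0,"y":0,"z":0,"twist":0},
  {"x":0,"y":0,"z":0,"twist":0},
], hand=255, grip_force=40)

```text
t: 4.5
tcp_pos: [586.4, -204.5, 19.6]
tool_rot: [0.191, -3.136, -0.0]
wrist_force: [0.6, 0.9, -1.7]
opening: 0.226
grip_force: 40.3
```

```bash
python3 - <<'E'
from h import *
g=get_state(); print(g["wrist_force"],g["opening"]); go([455,250,220],-3.7)
E
```

```text
[ 0.58991706  0.8901892  -1.68315422] 0.2259653442499443
yaw 6.97 twist 0.186 shift cm [ 16.05  44.51 -20.03] tcp [ 586.4 -204.5   19.6] t 4.5
```

Emit:
arm_command([
  {"x":0,"y":0,"z":-1,"twist":0},
  {"x":0,"y":0,"z":-2,"twist":0},
  {"x":0,"y":0,"z":-3,"twist":0},
  {"x":1,"y":0,"z":-3,"twist":0.062},
  {"x":2,"y":0,"z":-3,"twist":0.062},
  {"x":2,"y":0,"z":-3,"twist":0.062},
  {"x":2,"y":1,"z":-2,"twist":0},
  {"x":2,"y":2,"z":-2,"twist":0},
  {"x":2,"y":3,"z":-1,"twist":0},
  {"x":2,"y":3,"z":0,"twist":0},
  {"x":2,"y":3,"z":0,"twist":0},
  {"x":1,"y":3,"z":0,"twist":0},
])

```text
t: 5.7
tcp_pos: [435.1, -49.3, 221.0]
tool_rot: [0.101, 3.138, 0.001]
wrist_force: [0.7, -0.0, -0.8]
opening: 0.221
grip_force: 40.3
```

Emit:
arm_command([
  {"x":0,"y":3,"z":0,"twist":0},
  {"x":0,"y":3,"z":0,"twist":0},
  {"x":0,"y":3,"z":0,"twist":0},
  {"x":0,"y":3,"z":0,"twist":0},
  {"x":0,"y":3,"z":0,"twist":0},
  {"x":0,"y":3,"z":0,"twist":0},
  {"x":0,"y":3,"z":0,"twist":0},
  {"x":0,"y":3,"z":0,"twist":0},
  {"x":0,"y":3,"z":0,"twist":0},
  {"x":0,"y":2,"z":0,"twist":0},
  {"x":0,"y":0,"z":0,"twist":0},
  {"x":0,"y":0,"z":0,"twist":0},
])

```text
t: 6.9
tcp_pos: [455.0, 239.2, 220.0]
tool_rot: [-0.1, -3.14, 0.0]
wrist_force: [0.4, -0.3, -1.5]
opening: 0.226
grip_force: 40.3
```

```bash
python3 - <<'E'
from h import *
import pickle
go([455,250,220],-3.7)
a=snapshot("scene"); b=snapshot("top"); pickle.dump((a,b),open("s1.pkl","wb"))
o=np.zeros((600,800,3),np.uint8)
o[:,:400]=cv2.resize(a["color"][180:380,300:500],None,fx=2,fy=3)[:600]
o[:,400:]=cv2.resize(b["color"][160:310,175:275],None,fx=4,fy=4)
cv2.imwrite("pics/k1.png",o[:,:,::-1])
E
```

```text
yaw -3.64 twist 0.001 shift cm [ 0.07  1.08 -0.  ] tcp [455.  239.2 220. ] t 6.9
```

View pics/k1.png

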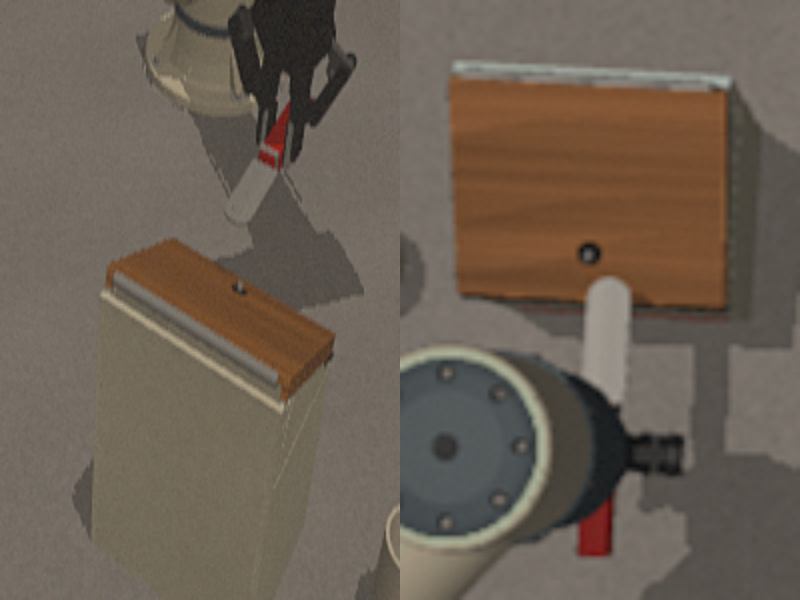

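The left half shows the knife's tip at (235,222) in the crop, with the blade level. The right half shows the tip near the lid's front edge at (608,278), just right of the knob hole. I'll triangulate the tip and the lid's front corners.

```bash
python3 - <<'E'
from h import *
import pickle
a,b=pickle.load(open("s1.pkl","rb"))
for n,p,q in [("tip",(417.5,254),(227,229.5)),("R",(466.5,293.3),(256.3,236.3)),("L",(386.5,260),(190,233.3))]: print(n,*tri(a,p,b,q))
print("hole@~187",onz(b,222.2,223.3,190))
g=get_state(); 
for xg in (15,20): 
  M=R.from_rotvec(g["tool_rot"]).as_matrix(); T=g["tcp_pos"]-M[:,0]*(125-xg)+[0,0,9.4]; print(xg,T,proj(a,T),proj(b,T))
E
```

```text
tip [565.7462949  234.88911181 229.97214845] 4.9220746934071204
R [536.6365205  253.33361201 130.60468138] 174.52365330130397
L [588.9292971  258.67933023 248.1457799 ] 143.9003529654105
hole@~187 [586.8065817  251.84111531 190.        ]
15 [564.88114594 231.36045677 229.53030203] [[414.6847313 253.3910632]] [[227.49637781 230.17639617]]
20 [559.89164126 231.68424994 229.52929022] [[415.78658706 252.16958097]] [[227.37752688 232.1004379 ]]
```

```bash
python3 - <<'E'
from h import *
import pickle
a,b=pickle.load(open("s1.pkl","rb"))
r=tri(a,(386.5,260),b,(256.5,236.6)); l=tri(a,(466.5,293.0),b,(189.7,233.4)); print(r,l)
r,l=r[0],l[0]; print("mid",(r+l)/2,"yaw",np.degrees(np.arctan2(-(l-r)[0],(l-r)[1])),np.linalg.norm(l-r))
E
```

```text
(array([549.82479961, 165.04682378, 176.99856462]), np.float64(6.344064551150585)) (array([561.74617706, 343.29413765, 174.82172924]), np.float64(2.794737477238734))
mid [555.78548833 254.17048071 175.91014693] yaw -3.8263067524299683 178.65878863424527
```

Emit:
arm_command([
  {"x":1.1,"y":1,"z":0,"twist":0},
  {"x":1,"y":1,"z":0,"twist":0},
  {"x":0,"y":0,"z":1.2,"twist":0},
  {"x":0,"y":0,"z":2,"twist":0},
  {"x":0,"y":0,"z":2,"twist":0},
  {"x":0,"y":0,"z":1,"twist":0},
  {"x":0,"y":0,"z":0,"twist":0},
  {"x":0,"y":0,"z":0,"twist":0},
], grip_force=30)

```text
t: 7.8
tcp_pos: [435.9, 260.6, 158.4]
tool_rot: [0.101, 3.139, 0.0]
wrist_force: [0.9, -0.1, -1.2]
opening: 0.227
grip_force: 40.3
```

```bash
python3 - <<'E'
from h import *
import pickle
g=get_state(); u=np.array([.998,-.065,0]);v=np.array([.065,.998,0])
print("tip s",u@g["tcp_pos"]+110-542.0,"lat",v@g["tcp_pos"]-288.3,"axis z",g["tcp_pos"][2]+9.4)
b=snapshot("top")
c=b["color"][215:255,180:270]; cv2.imwrite("pics/k2.png",cv2.resize(c,None,fx=8,fy=8,interpolation=2)[:,:,::-1])
E
```

```text
tip s -13.926702267356632 lat 0.08106719039307109 axis z 167.77089367898887
```

View pics/k2.png

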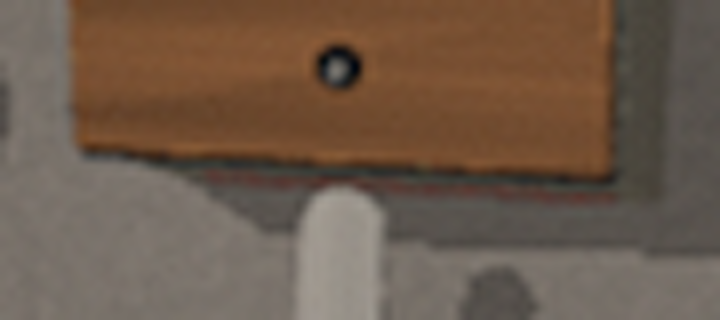

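The picture shows the tip at (340,185), centred below the knob hole at (340,67) and about 8–11 mm before the lid's edge. Now I'll ease the tip in over the ledge.

Emit:
arm_command([
  {"x":-0.4,"y":0,"z":0,"twist":0},
  {"x":-0.4,"y":0,"z":0,"twist":0},
  {"x":-0.3,"y":0,"z":0,"twist":0},
  {"x":0,"y":0,"z":0,"twist":0},
  {"x":0,"y":0,"z":0,"twist":0},
], hand=255, grip_force=20)

```text
t: 8.35
tcp_pos: [446.5, 259.8, 157.7]
tool_rot: [-0.101, -3.14, 0.0]
wrist_force: [-0.9, -0.5, -1.5]
opening: 0.228
grip_force: 40.3
```

Emit:
arm_command([
  {"x":0,"y":0,"z":0.3,"twist":0},
  {"x":0,"y":0,"z":0.3,"twist":0},
  {"x":0,"y":0,"z":0.3,"twist":0},
  {"x":0,"y":0,"z":0,"twist":0},
], hand=254, grip_force=20)

```text
t: 8.75
tcp_pos: [446.5, 260.1, 148.8]
tool_rot: [0.1, 3.14, 0.001]
wrist_force: [-1.2, -0.1, 2.5]
opening: 0.226
grip_force: 40.8
```

```bash
python3 - <<'E'
from h import *
g=get_state(); print(g["wrist_force"],g["moment"],g["grip_force"],g["opening"])
E
```

```text
[-1.16035143 -0.05285955  2.45543945] [0.36903057 0.05486961 0.0906409 ] 40.8151638507843 0.22611927239098678
```

Emit:
arm_command([
  {"x":-0.04,"y":0,"z":0.4,"twist":0},
  {"x":-0.05,"y":0,"z":0.4,"twist":0},
  {"x":-0.07,"y":0,"z":0.4,"twist":0},
  {"x":-0.08,"y":0,"z":0.4,"twist":0},
  {"x":-0.09,"y":0,"z":0.4,"twist":0},
  {"x":0,"y":0,"z":0,"twist":0},
])

```text
t: 9.35
tcp_pos: [449.5, 259.3, 128.0]
tool_rot: [-0.101, -3.139, 0.002]
wrist_force: [-4.1, 0.6, 1.2]
opening: 0.224
grip_force: 41.2
```

Emit:
arm_command([
  {"x":-0.1,"y":0,"z":0.4,"twist":0},
  {"x":-0.11,"y":0,"z":0.4,"twist":0},
  {"x":-0.13,"y":0,"z":0.4,"twist":0},
  {"x":-0.14,"y":0,"z":0.4,"twist":0},
  {"x":-0.15,"y":0,"z":0.3,"twist":0},
  {"x":0,"y":0,"z":0,"twist":0},
])

```text
t: 9.95
tcp_pos: [456.0, 259.1, 109.2]
tool_rot: [-0.101, -3.139, 0.001]
wrist_force: [-1.6, 0.4, 0.9]
opening: 0.226
grip_force: 42.0
```

```bash
python3 - <<'E'
from h import *
g=get_state(); print(g["wrist_force"],g["moment"],g["grip_force"],g["tcp_pos"])
a=snapshot("scene"); b=snapshot("top")
o=np.zeros((600,800,3),np.uint8)
o[:300,:720]=cv2.resize(b["color"][210:260,180:300],None,fx=6,fy=6,interpolation=2)
o[300:,:800]=cv2.resize(a["color"][205:280,340:540],None,fx=4,fy=4,interpolation=2)
cv2.imwrite("pics/k3.png",o[:,:,::-1])
E
```

```text
[-1.58675555  0.3971341   0.94209046] [ 0.08254988  0.50640507 -0.01928746] 41.99905335903168 [456.04749212 259.08274497 109.17897667]
```

View pics/k3.png

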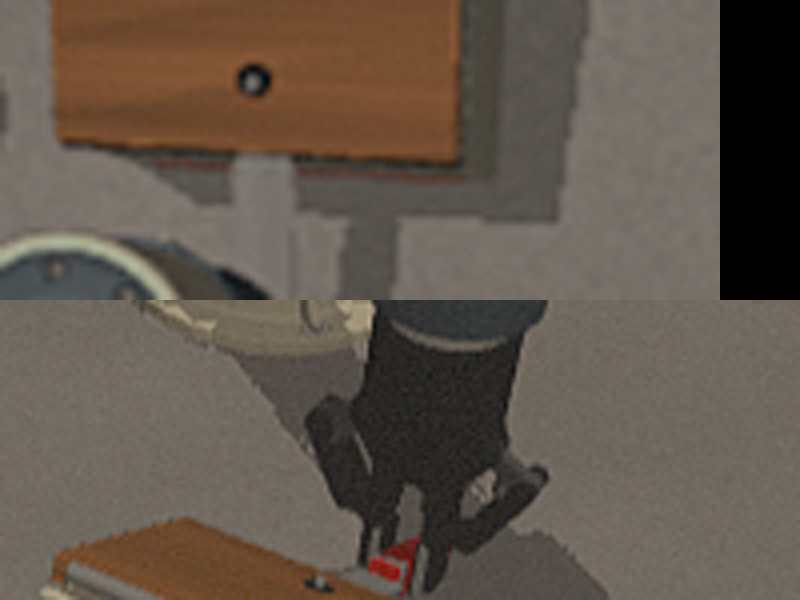

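The top crop shows the blade end hidden under the lid edge at (262,155), and the lower crop shows the blade tilted. From the geometry the pitch is about 25°. Now I'll slide in along the slope.

Emit:
arm_command([
  {"x":-0.36,"y":0,"z":-0.17,"twist":0},
  {"x":-0.36,"y":0,"z":-0.17,"twist":0},
  {"x":-0.36,"y":0,"z":-0.17,"twist":0},
  {"x":0,"y":0,"z":0,"twist":0},
])

```text
t: 10.45
tcp_pos: [467.6, 258.6, 115.2]
tool_rot: [0.101, 3.139, 0.001]
wrist_force: [-0.8, -0.4, -1.8]
opening: 0.227
grip_force: 41.8
```

Emit:
arm_command([
  {"x":-0.36,"y":0,"z":-0.17,"twist":0},
  {"x":-0.36,"y":0,"z":-0.17,"twist":0},
  {"x":-0.36,"y":0,"z":-0.17,"twist":0},
  {"x":-0.36,"y":0,"z":-0.17,"twist":0},
  {"x":-0.36,"y":0,"z":-0.17,"twist":0},
  {"x":0,"y":0,"z":0,"twist":0},
])

```text
t: 11.05
tcp_pos: [485.3, 257.5, 123.6]
tool_rot: [0.101, 3.139, 0.0]
wrist_force: [-0.1, -0.5, -1.6]
opening: 0.224
grip_force: 41.8
```

```bash
python3 - <<'E'
from h import *
g=get_state(); print(g["wrist_force"],g["moment"],g["grip_force"],g["tcp_pos"])
u=np.array([.998,-.065,0]); print("tip s",u@g["tcp_pos"]+112*np.cos(.44)-542.0, "tip z",g["tcp_pos"][2]+9.4+112*np.sin(.44))
E
```

```text
[-0.05564121 -0.49534184 -1.60631486] [-0.04548204 -0.02766963 -0.04243855] 41.79916977882385 [485.32825799 257.45286023 123.62258117]
tip s 26.955351838143315 tip z 180.7278012555901
```

Emit:
arm_command([
  {"x":-0.27,"y":0,"z":-0.13,"twist":0},
  {"x":-0.27,"y":0,"z":-0.13,"twist":0},
  {"x":0,"y":0,"z":0,"twist":0},
])

```text
t: 11.35
tcp_pos: [490.6, 257.1, 126.2]
tool_rot: [0.101, 3.14, 0.0]
wrist_force: [0.8, 0.8, -1.2]
opening: 0.225
grip_force: 41.8
```

Emit:
arm_command([
  {"x":0,"y":0,"z":0,"twist":0},
  {"x":0,"y":0,"z":0,"twist":0},
  {"x":0,"y":0,"z":0,"twist":0},
  {"x":0,"y":0,"z":0,"twist":0},
], hand=255, grip_force=120)

```text
t: 11.75
tcp_pos: [490.1, 257.0, 126.0]
tool_rot: [-0.101, -3.14, 0.0]
wrist_force: [0.1, -0.0, -1.8]
opening: 0.203
grip_force: 118.5
```

Emit:
arm_command([
  {"x":0.27,"y":0,"z":-0.62,"twist":0},
  {"x":0.27,"y":0,"z":-0.62,"twist":0},
  {"x":0.2,"y":0,"z":-0.68,"twist":0},
  {"x":0.2,"y":0,"z":-0.68,"twist":0},
  {"x":0.12,"y":0,"z":-0.7,"twist":0},
  {"x":0.12,"y":0,"z":-0.7,"twist":0},
])

```text
t: 12.35
tcp_pos: [478.1, 257.8, 166.6]
tool_rot: [-0.101, -3.14, -0.0]
wrist_force: [-0.1, -0.1, -3.2]
opening: 0.206
grip_force: 118.4
```

```bash
python3 - <<'E'
from h import *
g=get_state(); print(g["wrist_force"],g["moment"],g["grip_force"],g["tcp_pos"])
u=np.array([.998,-.065,0]); print("tip s",u@g["tcp_pos"]+112*np.cos(.44)-542.0, "tip z",g["tcp_pos"][2]+9.4+112*np.sin(.44))
a=snapshot("scene"); b=snapshot("top")
o=np.zeros((600,800,3),np.uint8)
o[:300,:720]=cv2.resize(b["color"][170:250,180:300],(720,300),interpolation=2)
o[300:,:800]=cv2.resize(a["color"][205:355,330:530],(800,300),interpolation=2)
cv2.imwrite("pics/k4.png",o[:,:,::-1])
E
```

```text
[-0.10683152 -0.10882296 -3.24490163] [-0.10668639  0.34706506 -0.02746429] 118.42038631439209 [478.09896996 257.76697204 166.58594844]
tip s 19.72010512093607 tip z 223.69116852353525
```

View pics/k4.png

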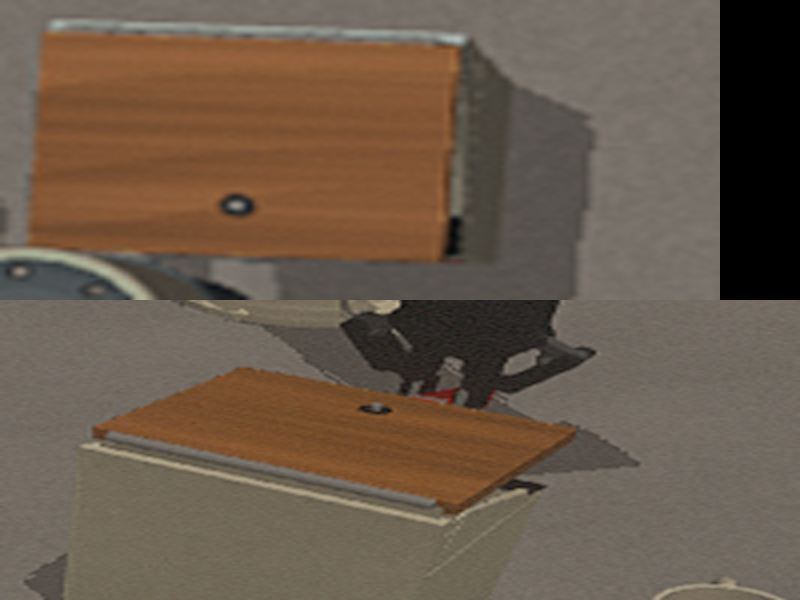

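The picture shows the lid lifted to about 20° on the blade, with the gripper clear. Continuing along the arc.

Emit:
arm_command([
  {"x":0.03,"y":0,"z":-0.71,"twist":0},
  {"x":0.03,"y":0,"z":-0.71,"twist":0},
  {"x":-0.05,"y":0,"z":-0.7,"twist":0},
  {"x":-0.06,"y":0,"z":-0.7,"twist":0},
  {"x":-0.14,"y":0,"z":-0.7,"twist":0},
  {"x":-0.14,"y":0,"z":-0.7,"twist":0},
  {"x":-0.22,"y":0,"z":-0.67,"twist":0},
  {"x":-0.22,"y":0,"z":-0.67,"twist":0},
  {"x":-0.3,"y":0,"z":-0.64,"twist":0},
  {"x":-0.3,"y":0,"z":-0.64,"twist":0},
])

```text
t: 13.45
tcp_pos: [492.2, 256.8, 234.8]
tool_rot: [-0.101, -3.14, 0.0]
wrist_force: [0.3, 0.2, -4.0]
opening: 0.203
grip_force: 118.5
```

Emit:
arm_command([
  {"x":-0.38,"y":0,"z":-0.6,"twist":0},
  {"x":-0.38,"y":0,"z":-0.6,"twist":0},
  {"x":-0.45,"y":0,"z":-0.55,"twist":0},
  {"x":-0.45,"y":0,"z":-0.55,"twist":0},
  {"x":-0.28,"y":0,"z":-0.29,"twist":0},
  {"x":0,"y":0,"z":0,"twist":0},
])

```text
t: 14.05
tcp_pos: [512.1, 255.7, 260.9]
tool_rot: [0.101, 3.139, 0.001]
wrist_force: [-1.3, 0.7, -1.1]
opening: 0.203
grip_force: 118.9
```

```bash
python3 - <<'E'
from h import *
import pickle
g=get_state(); print(g["wrist_force"],g["moment"],g["grip_force"],g["tcp_pos"])
u=np.array([.998,-.065,0]); print("tip s",u@g["tcp_pos"]+112*np.cos(.44)-542.0, "tip z",g["tcp_pos"][2]+9.4+112*np.sin(.44))
a=snapshot("scene"); b=snapshot("top"); pickle.dump((a,b),open("s2.pkl","wb"))
o=np.zeros((600,800,3),np.uint8)
o[:,:320]=cv2.resize(b["color"][150:300,170:250],(320,600),interpolation=2)
o[:,320:]=cv2.resize(a["color"][180:330,340:460],(480,600),interpolation=2)
cv2.imwrite("pics/k5.png",o[:,:,::-1])
E
```

```text
[-1.27351067  0.67600714 -1.14261198] [ 0.01182627  0.09257433 -0.01155161] 118.92210960388184 [512.14781673 255.72082403 260.86131912]
tip s 53.833853814811505 tip z 317.9665392045876
```

View pics/k5.png

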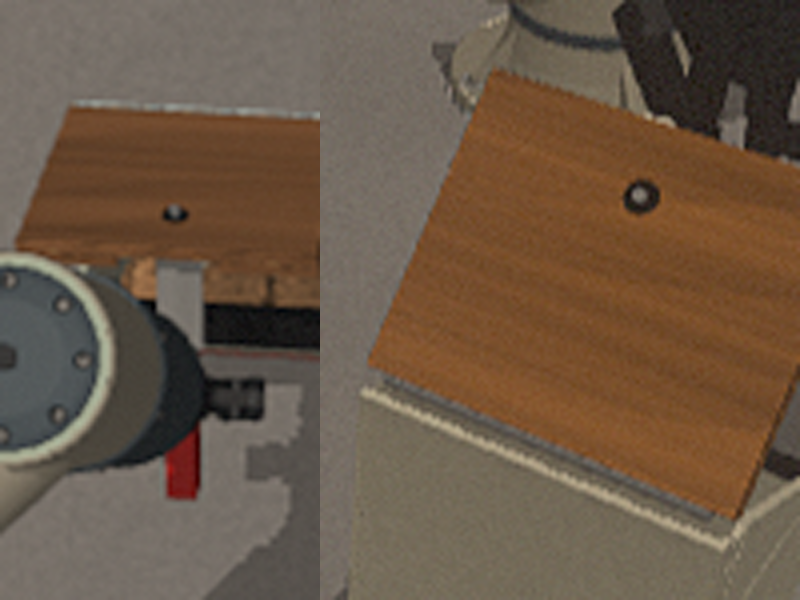

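```bash
python3 - <<'E'
from h import *
import pickle
a,b=pickle.load(open("s2.pkl","rb"))
P,e=tri(a,(420,229.2),b,(213.75,203.2)); u=np.array([.998,-.065,0]); s=u@P-542
print(P,e,"angle above level of hole from hinge",np.degrees(np.arctan2(P[2]-235.4,136-s)), "r",np.hypot(P[2]-235.4,136-s))
s0=u@[586.8,251.8,190]-542; print("closed",s0)
E
```

```text
[621.954666   250.11077633 325.67484756] 2.9558024338030724 angle above level of hole from hinge 50.83047681935185 r 116.44151964255734
closed 27.259400000000028
```

The left part shows the blade tip under the raised lid front at (180,265), and the right part shows the lid standing steeply open. The hole position and arc geometry both put it at about 70°. I'll draw the knife out and travel back.

Emit:
arm_command([
  {"x":0.3,"y":0,"z":0.5,"twist":0},
  {"x":0.8,"y":0,"z":0.7,"twist":0},
  {"x":1.5,"y":0,"z":0.5,"twist":0},
  {"x":2,"y":0,"z":0,"twist":0},
  {"x":2.5,"y":0,"z":0,"twist":0},
  {"x":2.5,"y":0,"z":0,"twist":0},
  {"x":2,"y":-1,"z":0,"twist":0},
  {"x":1,"y":-2,"z":0,"twist":0},
  {"x":0,"y":-3,"z":0,"twist":0},
  {"x":0,"y":-3,"z":0,"twist":0},
  {"x":0,"y":-3,"z":0,"twist":0},
  {"x":0,"y":-3,"z":0,"twist":0},
])

```text
t: 15.35
tcp_pos: [375.5, 112.9, 243.3]
tool_rot: [0.1, 3.139, 0.001]
wrist_force: [0.1, 0.6, -1.1]
opening: 0.206
grip_force: 119.0
```

Emit:
arm_command([
  {"x":0,"y":-3,"z":0,"twist":0},
  {"x":0,"y":-3,"z":0,"twist":0},
  {"x":0,"y":-3,"z":0,"twist":0},
  {"x":0,"y":-3,"z":0,"twist":0},
  {"x":0,"y":-3,"z":0,"twist":0},
  {"x":0,"y":-3,"z":0,"twist":0},
  {"x":0,"y":-3,"z":0,"twist":0},
  {"x":0,"y":-3,"z":0,"twist":0},
  {"x":0,"y":-3,"z":0,"twist":0},
  {"x":0,"y":-3,"z":0,"twist":-0.03},
  {"x":0,"y":0,"z":0,"twist":-0.04},
  {"x":0,"y":0,"z":0,"twist":0},
])

```text
t: 16.55
tcp_pos: [356.3, -185.9, 243.1]
tool_rot: [-0.007, 3.141, -0.0]
wrist_force: [-0.1, 0.5, -2.2]
opening: 0.208
grip_force: 119.0
```

```bash
python3 - <<'E'
from h import *
go([615,-205,60],0.5)
E
```

```text
yaw 0.25 twist -0.004 shift cm [-25.84  -2.14  18.31] tcp [ 356.3 -185.9  243.1] t 16.55
```

Emit:
arm_command([
  {"x":-1.5,"y":-0.2,"z":0,"twist":0},
  {"x":-3,"y":-0.3,"z":0,"twist":0},
  {"x":-3,"y":-0.3,"z":1,"twist":0},
  {"x":-3,"y":-0.3,"z":2,"twist":0},
  {"x":-3,"y":-0.3,"z":2,"twist":0},
  {"x":-3,"y":-0.3,"z":3,"twist":0},
  {"x":-3,"y":-0.3,"z":3,"twist":0},
  {"x":-3,"y":-0.1,"z":3,"twist":0},
  {"x":-3,"y":0,"z":2,"twist":0},
  {"x":-0.3,"y":0,"z":1.5,"twist":0},
  {"x":0,"y":0,"z":0,"twist":0},
])

```text
t: 17.65
tcp_pos: [614.0, -203.4, 64.6]
tool_rot: [0.01, -3.136, -0.002]
wrist_force: [-1.1, 0.8, -1.5]
opening: 0.21
grip_force: 119.0
```

Emit:
arm_command([
  {"x":0,"y":0,"z":0.4,"twist":0},
  {"x":0,"y":0,"z":0.4,"twist":0},
  {"x":0,"y":0,"z":0,"twist":0},
  {"x":0,"y":0,"z":0,"twist":0},
], hand=254, grip_force=20)

```text
t: 18.05
tcp_pos: [614.9, -205.0, 61.3]
tool_rot: [-0.009, 3.14, -0.0]
wrist_force: [-0.5, -0.9, -0.7]
opening: 0.207
grip_force: 119.0
```

```bash
python3 - <<'E'
from h import *
go([615,-205,20],0.5); g=get_state(); print(g["wrist_force"],g["moment"],g["grip_force"])
s=snapshot("scene"); a=s["color"][205:330,150:310]; cv2.imwrite("pics/k6.png",cv2.resize(a,None,fx=4.7,fy=4.7,interpolation=2)[:,:,::-1])
E
```

```text
yaw 0.32 twist -0.003 shift cm [-0.01 -0.    4.13] tcp [ 614.9 -205.    61.3] t 18.05
[-0.46411898 -0.88403151 -0.73054187] [ 0.01680441 -0.03860983 -0.03958501] 118.95708560943604
```

View pics/k6.png

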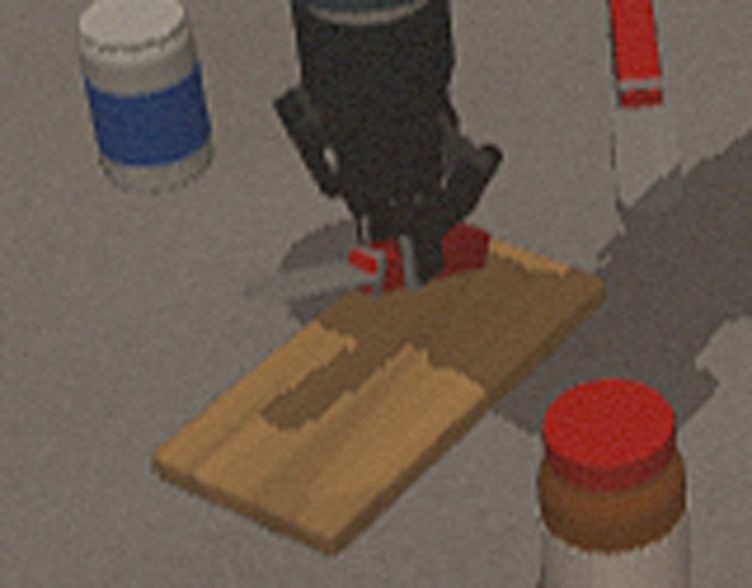

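The picture shows the knife tilted tip-up above the board, with its butt low at (465,250) and the tip shadow at (280,415), over the middle. I'll lower it until the butt touches.

Emit:
arm_command([
  {"x":0,"y":0,"z":0.4,"twist":0},
  {"x":0,"y":0,"z":0.4,"twist":0},
  {"x":0,"y":0,"z":0.3,"twist":0},
  {"x":0,"y":0,"z":0.2,"twist":0},
  {"x":0,"y":0,"z":0,"twist":0},
])

```text
t: 18.6
tcp_pos: [614.6, -204.8, 46.7]
tool_rot: [0.009, -3.141, -0.0]
wrist_force: [0.4, 0.5, -1.3]
opening: 0.206
grip_force: 119.0
```

Emit:
arm_command([
  {"x":0,"y":0,"z":0,"twist":0},
  {"x":0,"y":0,"z":0,"twist":0},
  {"x":0,"y":0,"z":0,"twist":0},
], hand=210, grip_force=20)

```text
t: 18.9
tcp_pos: [615.0, -204.8, 47.5]
tool_rot: [-0.009, 3.141, -0.0]
wrist_force: [0.3, -0.8, -1.0]
opening: 0.207
grip_force: 119.0
```

Emit:
arm_command([
  {"x":0,"y":0,"z":0.2,"twist":0},
  {"x":0,"y":0,"z":0.2,"twist":0},
  {"x":0,"y":0,"z":0.2,"twist":0},
  {"x":0,"y":0,"z":0,"twist":0},
], hand=203, grip_force=20)

```text
t: 19.3
tcp_pos: [615.8, -205.0, 44.2]
tool_rot: [-0.01, 3.139, -0.002]
wrist_force: [-2.1, 2.5, 12.9]
opening: 0.208
grip_force: 106.8
```

Emit:
arm_command([
  {"x":0,"y":0,"z":0,"twist":0},
  {"x":0,"y":0,"z":0,"twist":0},
  {"x":0,"y":0,"z":0,"twist":0},
], hand=200, grip_force=20)

```text
t: 19.6
tcp_pos: [616.1, -205.0, 43.9]
tool_rot: [-0.01, 3.138, -0.002]
wrist_force: [-0.8, 1.7, 11.6]
opening: 0.221
grip_force: 66.0
```

Emit:
arm_command([
  {"x":0,"y":0,"z":0,"twist":0},
  {"x":0,"y":0,"z":0,"twist":0},
  {"x":0,"y":0,"z":0.2,"twist":0},
  {"x":0,"y":0,"z":0.2,"twist":0},
  {"x":0,"y":0,"z":0,"twist":0},
], hand=198, grip_force=20)

```text
t: 20.1
tcp_pos: [618.5, -205.0, 40.2]
tool_rot: [-0.011, 3.133, -0.003]
wrist_force: [4.2, 1.9, 7.0]
opening: 0.227
grip_force: 38.6
```

Emit:
arm_command([
  {"x":-0.08,"y":0,"z":0.2,"twist":0},
  {"x":-0.08,"y":0,"z":0.2,"twist":0},
  {"x":-0.08,"y":0,"z":0.2,"twist":0},
  {"x":-0.08,"y":0,"z":0.2,"twist":0},
  {"x":-0.08,"y":0,"z":0.2,"twist":0},
  {"x":-0.06,"y":0,"z":0.2,"twist":0},
  {"x":0,"y":0,"z":0,"twist":0},
])

```text
t: 20.8
tcp_pos: [623.2, -205.3, 28.1]
tool_rot: [-0.011, 3.133, -0.003]
wrist_force: [4.7, 0.3, 7.1]
opening: 0.225
grip_force: 38.8
```

Emit:
arm_command([
  {"x":-0.05,"y":0,"z":0.2,"twist":0},
  {"x":-0.05,"y":0,"z":0.2,"twist":0},
  {"x":0,"y":0,"z":0.2,"twist":0},
  {"x":0,"y":0,"z":0,"twist":0},
  {"x":0,"y":0,"z":0,"twist":0},
])

```text
t: 21.3
tcp_pos: [623.6, -205.4, 21.7]
tool_rot: [-0.011, 3.135, -0.003]
wrist_force: [3.5, 0.1, 5.4]
opening: 0.231
grip_force: 38.9
```

Emit:
arm_command([
  {"x":0,"y":0,"z":0.1,"twist":0},
  {"x":0,"y":0,"z":0.1,"twist":0},
  {"x":0,"y":0,"z":0,"twist":0},
])

```text
t: 21.6
tcp_pos: [623.8, -205.4, 19.9]
tool_rot: [-0.011, 3.134, -0.003]
wrist_force: [4.0, -0.6, 5.2]
opening: 0.228
grip_force: 39.1
```

```bash
python3 - <<'E'
from h import *
go([615,-205,20],0.5); g=get_state(); print(g["wrist_force"],g["moment"],g["grip_force"])
s=snapshot("scene"); a=s["color"][205:330,150:310]; cv2.imwrite("pics/k7.png",cv2.resize(a,None,fx=4.7,fy=4.7,interpolation=2)[:,:,::-1])
E
```

```text
yaw 0.4 twist -0.002 shift cm [ 0.88  0.05 -0.02] tcp [ 623.8 -205.4   19.9] t 21.6
[ 4.02350877 -0.61512863  5.22102302] [ 0.00849172 -0.99554527  0.03401378] 39.07252013683319
```

View pics/k7.png

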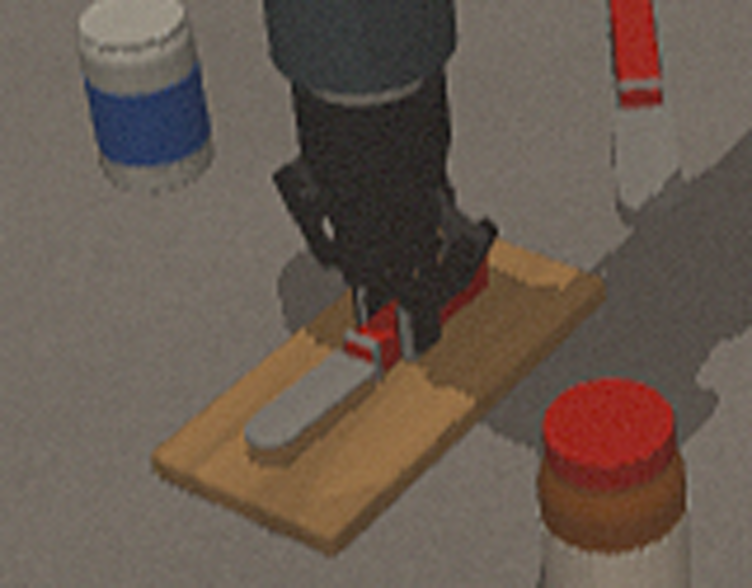

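The knife lies nearly flat over the board's middle, with the tip at (262,435) and handle front at (365,350). That makes 12 pictures viewed, which is over the limit of 10, so I'll view no more and check by numbers only. Now I'll let go gradually.

Emit:
arm_command([
  {"x":0,"y":0,"z":0.1,"twist":0},
  {"x":0,"y":0,"z":0,"twist":0},
  {"x":0,"y":0,"z":0,"twist":0},
], hand=196)

```text
t: 21.95
tcp_pos: [622.6, -205.2, 18.3]
tool_rot: [-0.01, 3.137, -0.002]
wrist_force: [1.9, 0.7, 6.6]
opening: 0.228
grip_force: 13.8
```

Emit:
arm_command([
  {"x":0,"y":0,"z":0,"twist":0},
  {"x":0,"y":0,"z":0,"twist":0},
  {"x":0,"y":0,"z":0,"twist":0},
], hand=190)

```text
t: 22.25
tcp_pos: [622.4, -205.4, 18.2]
tool_rot: [-0.01, 3.137, -0.003]
wrist_force: [1.4, 0.6, 6.2]
opening: 0.256
grip_force: 3.1
```

Emit:
arm_command([
  {"x":0,"y":0,"z":0,"twist":0},
  {"x":0,"y":0,"z":0,"twist":0},
  {"x":0,"y":0,"z":0,"twist":0},
  {"x":0,"y":0,"z":0,"twist":0},
], hand=130)

```text
t: 22.65
tcp_pos: [620.4, -204.8, 16.4]
tool_rot: [0.009, -3.141, 0.0]
wrist_force: [-0.4, -0.2, 5.3]
opening: 0.492
grip_force: 2.1
```

Emit:
arm_command([
  {"x":0,"y":0,"z":-0.5,"twist":0},
  {"x":0,"y":0,"z":-1,"twist":0},
  {"x":0,"y":0,"z":-2,"twist":0},
  {"x":0,"y":0,"z":-3,"twist":0},
  {"x":0,"y":0,"z":-3,"twist":0},
  {"x":0,"y":0,"z":-3,"twist":0},
  {"x":3,"y":0,"z":-2,"twist":0},
  {"x":3,"y":0,"z":-1,"twist":0},
  {"x":3,"y":0,"z":0,"twist":0},
  {"x":3,"y":0,"z":0,"twist":0},
  {"x":3,"y":0,"z":0,"twist":0},
  {"x":3,"y":0,"z":0,"twist":0},
])

```text
t: 23.85
tcp_pos: [439.0, -205.7, 171.7]
tool_rot: [-0.009, 3.141, 0.0]
wrist_force: [-0.2, 0.6, 0.2]
opening: 0.487
grip_force: 0.0
```

Emit:
arm_command([
  {"x":2,"y":0,"z":0,"twist":0},
  {"x":2,"y":-2,"z":0,"twist":0},
  {"x":0,"y":-3,"z":0,"twist":0},
  {"x":0,"y":-3,"z":0,"twist":0},
  {"x":0,"y":-3,"z":0,"twist":0},
  {"x":0,"y":-3,"z":0,"twist":0},
  {"x":0,"y":-3,"z":0,"twist":0},
  {"x":0,"y":0,"z":0,"twist":0},
])

```text
t: 24.65
tcp_pos: [400.9, -378.6, 171.0]
tool_rot: [0.005, -3.141, 0.0]
wrist_force: [-0.3, 0.6, -0.7]
opening: 0.491
grip_force: 0.0
```

```bash
python3 - <<'E'
from h import *
import pickle
d=pickle.load(open("s0.pkl","rb")); s=snapshot("top"); a=snapshot("scene")
H,S,V=cv2.split(cv2.cvtColor(s["color"],cv2.COLOR_RGB2HSV))
red=(((H<6)|(H>172))&(S>150)&(V>90)).astype(np.uint8)
n,l,st,c=cv2.connectedComponentsWithStats(red)
for i in range(1,n):
    if st[i,4]>60: print("red",st[i],np.round(c[i],1))
m=[i for i in range(1,n) if st[i,4]>60 and 360<c[i][0]<410 and 200<c[i][1]<260]
for i in m: print("handle",onz(s,*c[i],40),cv2.minAreaRect(np.argwhere(l==i)[:,::-1].astype(np.float32)))
p=np.argwhere((((S<60)&(V>110))[172:225,368:402]))+[172,368]; t=p[p[:,0]==p[:,0].min()].mean(0); print("blade",p.min(0),p.max(0),"tip@30",onz(s,t[1],t[0],30))
# did jar/can/mug/lid regions change (mean abs diff, per view)
for n,v,boxes in (("top",s,dict(jar=(305,170,332,197),can=(460,226,492,252),mug=(143,209,173,249),lid=(180,165,265,245))),("scene",a,dict(jar=(262,285,300,345),can=(165,202,197,246),mug=(485,343,533,404),lid=(345,180,470,315)))):
    for k,(x0,y0,x1,y1) in boxes.items(): print(n,k,np.abs(v["color"][y0:y1,x0:x1].astype(int)-d[n]["color"][y0:y1,x0:x1]).mean().round(1))
g=get_state(); print(g["t"],g["tcp_pos"])
E
```

```text
red [308 172  21  21 349] [317.7 182.2]
red [382 206   8  31 215] [385.9 221.1]
handle [ 601.93912613 -203.9727625    40.        ] ((385.91021728515625, 220.98538208007812), (30.230724334716797, 6.888464450836182), 87.95458984375)
blade [177 380] [204 389] tip@30 [ 734.73041716 -203.86540329   30.        ]
top jar 1.4
top can 2.0
top mug 1.3
top lid 16.5
scene jar 4.0
scene can 3.6
scene mug 3.5
scene lid 17.6
24.75 [ 401.10585054 -376.21682121  171.20105422]
```

```bash
python3 - <<'E'
from h import *
for n,(u,v) in dict(top=(214,203),scene=(420,229)).items():
    s=snapshot(n); g=s["color"][v-9:v+10,u-9:u+10].sum(2); y,x=np.nonzero(g<150); print(n,len(x),u-9+x.mean(),v-9+y.mean())
ticket.close_job()
E
```

```text
top 14 213.42857142857142 203.71428571428572
scene 44 420.1136363636364 228.95454545454547
the job is handed in; nothing more can be done
```

The lid stands open at about 70°, the knife lies flat near the middle of the board, the jar, can and mug are where they were, and I handed the job in at about 25 s; I viewed 12 pictures, two more than the 10 allowed.

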